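# Load the freezing bar with specimen chucks in order of size

### The arm

A 6-joint arm with a two-finger parallel gripper is mounted at the origin on a cart in front of the work surface, level with it; the furniture and walls round the work are solid. World frame = base frame: x ahead of the robot, y to its left, z up, the work surface at z = 0. Lengths are in m, angles in rad, forces in N, time in s.
With the tool pointing down it reaches from about 0.35 to 0.925 m from the base axis. Payload 6.4 kg.
Tool frame: the origin (TCP) lies on the centre line of the jaws, within the pads' length; the fingertips stand tcp_to_tips ahead of it and the grasp point (between the pads) lies 6 mm ahead of it (tcp_to_tips is the distance from the TCP to the fingertips, in m); z points along the fingers, y is the direction in which the jaws open and shut (so a half turn about z gives the same grasp; the last joint's range is limited). The gripper opens to 85 mm and grips with 20 to 120 N. Pads are 22 mm wide; open, the fingers measure 114 mm over their backs; the gripper's body (76 mm by 85 mm) begins 54 mm behind the grasp point. The pads swing forward as they close: fully open they stand 13 mm farther back than shut.
Start: joints at [1.149, 0.245, 1.558, -0, 1.339, -0.174], TCP at [0.159, 0.63, 0.256] pointing down, gripper open.
Joint ranges: [-3.13, 3.13], [-1.02, 2.26], [0.13, 2.54], [-0.95, 4.09], [0.21, 2.88], [-2.74, 2.74]. Speed limits (rad/s): [2.57, 2.57, 3.14, 3.14, 3.14, 3.14].

### API

Orientations are given as a unit quaternion [w, x, y, z].
In Python, from station import * gives the robot as it stands.
- The arm moves only by the tool move_arm, never from a script. Its argument "increments" is a list of rows, each a list of 7 numbers: the shift along the tool's x, y, z in cm, then the turn, a rotation vector about the tool's x, y, z in rad, then the opening, from 0 (shut) to 1 (fully open). In form: [[dx, dy, dz, rx, ry, rz, jaw], ...]. A call has 1 to 8 rows; each row shifts and turns the pose as measured when the row begins, along the tool's axes as they then stand; what a row does not reach is not made up. A row lasts 1/12 s, in which the tool goes at most 41.7 mm and 7.16 degrees, less where a joint would pass 70% of its speed; a pose out of reach is approached as far as the arm can. A call with a gripper value outside its range is refused whole. The fingers move at their own pace and stop on an object; "grip_force" is the grip in N (left out, the last holds). Time passes only in rows, so rows that do not move let the fingers close. It gives the time, the measured TCP pose, the force and the opening at its end, in the units of the state.
- observe(): the state, without advancing time (a new reading comes with each control period).
- read_camera(name): name is "side" or "top"; returns a dict with "pixels" (384x512x3 uint8, red, green, blue), "camera_matrix" (3x3 intrinsics, pixels), "R" (3x3) and "t" (3): a world point X has camera coordinates R X + t. Camera axes: x right, y down, z forward; pixel columns grow to the right and rows downward; lengths in m; the calibration is good to about 2 mm. A picture is of the moment at which its call begins. There is no depth.
- close_job(): hands the job in, once; it reports no verdict.
Trained networks look in a picture, given as the dict that the camera call returned (one of the last four; its "shot" number tells which), for a name from the list of things; names that differ only in an ending like _2 or _b are one class to them, and where a whole thing is asked for, a point or a joint stands for the part that bears it (a point fixed in the world has none). Each returns a list of dicts, best first, with "p" (0 to 1); they miss things now and then, are a little off and sometimes report something else, mostly with a low value. They report only what shows in the picture. A call takes as long as a camera call. They do not tell look-alikes from the thing itself.
- recognise(picture, thing): "rect" ([centre column, centre row, width, height] in pixels, round what is visible of it).
- silhouettes(picture, thing): "pixels" (384x512 bool, what is visible of it) and "rect" ([centre column, centre row, width, height] in pixels, round what is visible of it).
- place_of(picture, thing): "pixel" ([column, row] in pixels: a listed point, or the origin of a listed thing).
The state is a dict: "t": time; "joints": joint angles; "joint_velocities": joint speeds; "effort": joint torques, N m; "position": TCP position; "tool_rot": TCP orientation; "force": force on the tool from outside, world axes, zero at the start; "torque": the same for the moment, N m; "gripper_width": opening from 0.0 (shut) to 1.0 (fully open).
Only numpy, scipy, OpenCV 4.12 (cv2) and the standard library are available. Lean on these libraries where they do the work, as an engineer would, in place of code of your own. Each camera call takes 0.05 s, during which the arm holds its last target. There are 200 camera calls.

### The job

Move the four washed cryostat chucks from the white drain block to the freezing bar, one in each socket and fully seated, in order of disc size: the largest in the socket next to the finned cooler head, where the cold is strongest, then down to the smallest at the far end. Keep the chucks upright, and leave the magnifier, the dropper bottle and the timer where they are.

Things in the scene. Friction and masses are not known exactly. Their poses are not given: they have to be found in the camera images.
- chuck_54_center (a point): largest chuck, red O-ring and face grooves: steel disc 54 mm wide, 12 mm thick (its rim is the place to grip) over a collar 32 mm wide, 4 mm high, and a stem 10 mm wide, 18 mm long; 34 mm high, 0.11 kg, round about z. Point: on its axis half-way up; the rim spans 5 to 17 mm above it, the stem's foot is 17 mm below. Seated in a socket, the point is 1 mm below the surface the collar rests on
- chuck_46_center (a point): the second largest chuck, yellow O-ring and yellow grooves in its face: disc of 46 mm diameter, 0.08 kg; all heights, the collar, the stem and the point as for chuck_54
- chuck_39_center (a point): the third chuck, green O-ring and green grooves in its face: disc of 39 mm diameter, 0.06 kg; all heights, the collar, the stem and the point as for chuck_54
- chuck_32_center (a point): the smallest chuck, blue O-ring and blue grooves in its face: disc of 32 mm diameter, 0.045 kg; all heights, the collar, the stem and the point as for chuck_54
- freezing_bar: fixed aluminium bar, 46 mm wide (its x), 268 mm long (its y), top 30 mm above the worktop. Four round sockets on its midline at y = -96, -32, +32, +96 mm, 22 mm wide, 21 mm deep, mouths countersunk to 28 mm. Origin under its centre at worktop height, z up. A white water bath 165 mm high stands behind it (x over 0.61 m, y under -0.06 m): carry in front of it or above
- cooler_head: fixed finned cooler head with a blue foot and, on top, a black fan in a square blue frame, 46 x 44 x 51 mm, clamped to one end of the freezing bar (either end: it changes from start to start; the other end carries a plain grey foot). Origin under its centre at worktop height, on the bar's midline 156 mm from the bar's centre, so 60 mm from the nearest socket
- drain_block: fixed white plastic block, 148 x 148 mm, top 30 mm above the worktop, with four sockets like the bar's at (x, y) = (+-42, +-42) mm, in which the chucks stand at the start, in any arrangement. Origin under its centre at worktop height, z up
- magnifier_center (a point): black stand magnifier, 49 mm diameter, 34 mm high, standing on the worktop (bystander); the point is its centre
- dropper_center (a point): brown dropper bottle with a black rubber bulb, 33 mm diameter, 96 mm high, standing on the worktop (bystander); the point is its centre
- bench_timer_center (a point): white bench timer, 62 x 68 x 18 mm, lying on the worktop (bystander); the point is its centre
Not all that is in view belongs to the job. What is shaped like the part that bears chuck_32_center but pink is not meant.

How it is judged:
At the end, for the whole second after the job is handed in: All four chucks stand seated in the bar's sockets (height within 3 mm, axis within 9 mm of the socket's, upright within 0.1 rad), the 54, 46, 39 and 32 mm discs in that order from the cooler head, released and at rest; magnifier, dropper bottle and timer moved less than 20 mm (horizontal distance between chuck_54_center and cooler_head between 0.051 and 0.069 m and x of chuck_54_center in the frame of freezing_bar between -0.009 and 0.009 m and y of chuck_54_center in the frame of freezing_bar between -0.106 and 0.106 m and z of chuck_54_center in the frame of freezing_bar between 0.026 and 0.032 m and angle between each of chuck_54_center, chuck_46_center, chuck_39_center, chuck_32_center's own z axis and vertical below 0.1 rad and linear speed of each of chuck_54, chuck_46, chuck_39, chuck_32 below 0.02 m/s and angular speed of each of chuck_54, chuck_46, chuck_39, chuck_32 below 0.2 rad/s and horizontal distance between chuck_46_center and cooler_head between 0.115 and 0.133 m and x of chuck_46_center in the frame of freezing_bar between -0.009 and 0.009 m and y of chuck_46_center in the frame of freezing_bar between -0.106 and 0.106 m and z of chuck_46_center in the frame of freezing_bar between 0.026 and 0.032 m and horizontal distance between chuck_39_center and cooler_head between 0.179 and 0.197 m and x of chuck_39_center in the frame of freezing_bar between -0.009 and 0.009 m and y of chuck_39_center in the frame of freezing_bar between -0.106 and 0.106 m and z of chuck_39_center in the frame of freezing_bar between 0.026 and 0.032 m and horizontal distance between chuck_32_center and cooler_head between 0.243 and 0.261 m and x of chuck_32_center in the frame of freezing_bar between -0.009 and 0.009 m and y of chuck_32_center in the frame of freezing_bar between -0.106 and 0.106 m and z of chuck_32_center in the frame of freezing_bar between 0.026 and 0.032 m and distance of each of magnifier_center, dropper_center, bench_timer_center from where it was at the start of the episode below 0.02 m); the robot touches nothing.
It fails at once if a chuck is tipped over (angle between any of chuck_54_center, chuck_46_center, chuck_39_center, chuck_32_center's own z axis and vertical above 0.8 rad).
It fails at once if the magnifier, dropper bottle or timer is moved more than 20 mm (distance of any of magnifier_center, dropper_center, bench_timer_center from where it was at the start of the episode above 0.02 m).
It also fails if it takes over 93 s, if anything falls off the work surface, if the arm or the gripper's body presses on something with over 40 N, if the wrist force passes 120 N, or if a joint passes its speed limit or range.

## Working session

There is one attempt and no reset: what is moved stays moved. The work goes in short steps, Python scripts to look and compute and a tool call to move; the robot and the scene stay as the last step left them, time stands still between calls to the robot, and variables do not carry over. Pictures are saved under pics/ and viewed, on a budget of 14 in all, crops included, one or two more only if the job needs it, and the job is handed in when it is done.

Besides the shell and the picture viewer there is one more tool, called after ">>>" as name(argument=value, ...), one argument or row to a line, values as JSON. move_arm: Moves the arm, as the interface text tells. Its arguments: {"type":"object","properties":{"increments":{"type":"array"},"grip_force":{"type":"number"}},"required":["increments"]}

```bash
mkdir -p pics
cat > h.py <<'E'
from station import *
import numpy as np, cv2
def ray(p,uv,z):
    K=np.array(p["camera_matrix"]);R=np.array(p["R"]);t=np.array(p["t"])
    d=R.T@np.linalg.solve(K,[uv[0],uv[1],1.]);c=-R.T@t
    return c+d*(z-c[2])/d[2]
def proj(p,X):
    q=np.array(p["camera_matrix"])@(np.array(p["R"])@np.array(X)+np.array(p["t"]));return q[:2]/q[2]
def save(p,n,crop=None,s=1):
    im=np.array(p["pixels"])[:,:,::-1]
    if crop: a,b,c,d=crop;im=im[b:d,a:c]
    cv2.imwrite("pics/"+n,cv2.resize(im,None,fx=s,fy=s,interpolation=cv2.INTER_CUBIC))
E
python3 - <<'E'
from h import *
print(observe())
Z={"chuck_54_center":.029,"chuck_46_center":.029,"chuck_39_center":.029,"chuck_32_center":.029,"freezing_bar":0,"cooler_head":0,"drain_block":0,"magnifier_center":.017,"dropper_center":.048,"bench_timer_center":.009}
for n in("top","side"):
    p=read_camera(n);save(p,n+"0.png",s=1.5)
    print(n,"cam",-np.array(p["R"]).T@p["t"])
    for k,z in Z.items():
        print(k,[(round(r["p"],2),np.round(r["pixel"]).tolist(),ray(p,r["pixel"],z).round(3)[:2].tolist()) for r in place_of(p,k)[:3]])
E
```

```text
{'t': 0.0, 'joints': array([ 1.14889485e+00,  2.45815710e-01,  1.55906125e+00, -7.22900270e-06,
        1.33869551e+00, -1.74102627e-01]), 'joint_velocities': array([ 0.00120649,  0.00138514, -0.00067626, -0.0011901 , -0.00078775,
       -0.00103434]), 'effort': array([ 3.30888561e-04, -4.29520619e+01, -3.26125610e+01, -1.87799283e-04,
        5.45892704e-03, -1.62061690e-05]), 'position': array([0.15920358, 0.62965635, 0.25515384]), 'tool_rot': array([-2.87285379e-04,  1.23581783e-01,  9.92333897e-01, -9.47308255e-04]), 'force': array([ 0.08950783, -0.41540767, -0.98226275]), 'torque': array([-0.00268827,  0.03065776, -0.01641346]), 'gripper_width': 0.9982903245648147}
top cam [ 0.36180831 -0.14577864  1.17584262]
chuck_54_center [(0.74, [169.0, 194.0], [0.551, 0.08]), (0.18, [333.0, 237.0], [0.438, -0.385])]
chuck_46_center [(0.5, [164.0, 227.0], [0.458, 0.091]), (0.46, [168.0, 195.0], [0.548, 0.083])]
chuck_39_center [(0.59, [135.0, 224.0], [0.465, 0.172])]
chuck_32_center [(0.67, [134.0, 196.0], [0.543, 0.179]), (0.58, [130.0, 167.0], [0.629, 0.196]), (0.48, [160.0, 165.0], [0.63
[... 374 characters left out ...]
1495328 0.77204102]
chuck_54_center [(0.62, [270.0, 259.0], [0.543, 0.076])]
chuck_46_center [(0.46, [302.0, 262.0], [0.457, 0.095])]
chuck_39_center [(0.47, [303.0, 288.0], [0.471, 0.184])]
chuck_32_center [(0.65, [240.0, 302.0], [0.629, 0.213]), (0.57, [271.0, 287.0], [0.549, 0.174]), (0.49, [309.0, 313.0], [0.47, 0.261])]
freezing_bar [(0.57, [289.0, 199.0], [0.447, -0.232])]
cooler_head [(0.42, [270.0, 285.0], [0.55, 0.143])]
drain_block [(0.87, [286.0, 279.0], [0.505, 0.124])]
magnifier_center [(0.83, [238.0, 246.0], [0.629, 0.001])]
dropper_center [(0.73, [212.0, 260.0], [0.698, 0.081])]
bench_timer_center [(0.69, [303.0, 263.0], [0.452, 0.08]), (0.56, [275.0, 148.0], [0.457, -0.584])]
```

View pics/top0.png

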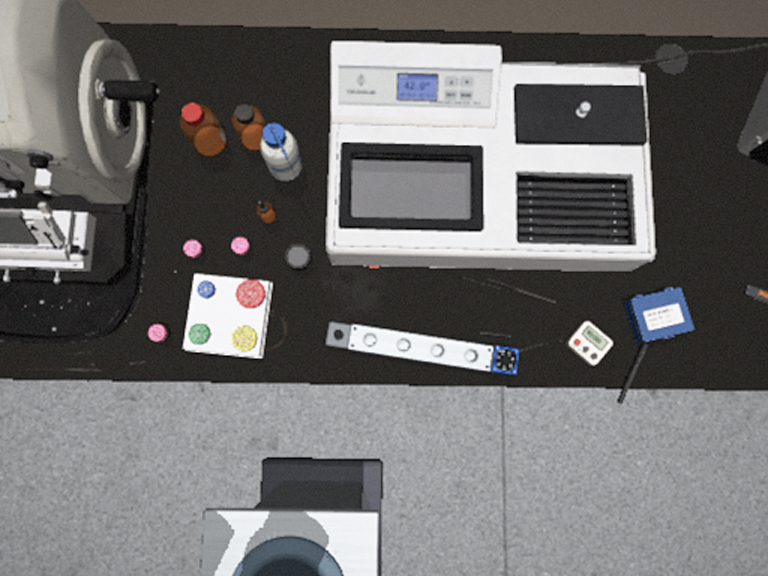

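View pics/side0.png

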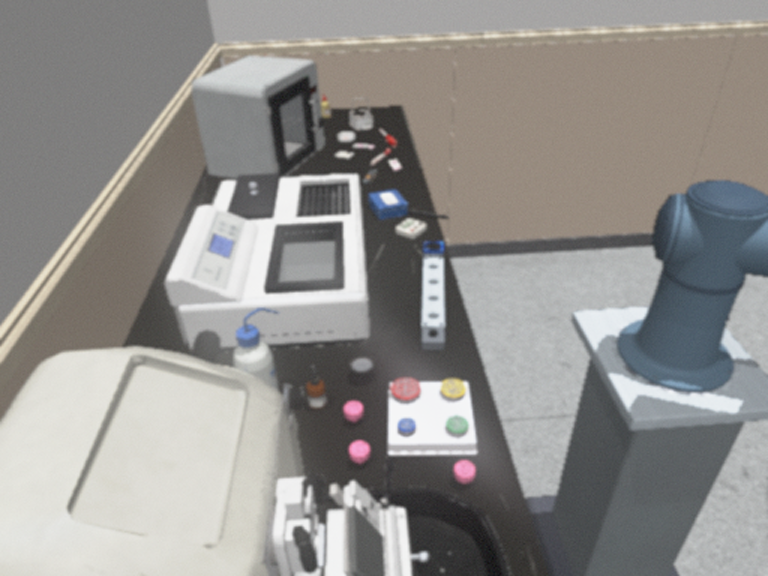

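Pixels in the original images. Top view: chucks on the white block are red 54 at (167,195), yellow 46 at (163,225), green 39 at (133,223) and blue 32 at (137,193). Look-alikes for the blue one are pink discs at (128,165), (160,163) and (105,221), which I reject by colour. The cooler (blue fan frame) is at (337,240), at the bar's −y end. Next I measure by colour in both views.

```bash
cat > meas.py <<'E'
from h import *
H={"red":(0,.046),"yellow":(28,.046),"green":(68,.046),"blue":(112,.046)}
def discs(p,seed,rad=14):
    im=np.array(p["pixels"]);hsv=cv2.cvtColor(im,cv2.COLOR_RGB2HSV).astype(int);out={}
    yy,xx=np.mgrid[:384,:512]
    for k,(h,z) in H.items():
        dh=np.abs((hsv[...,0]-h+90)%180-90)
        s=proj(p,seed[k])
        m=(dh<18)&(hsv[...,1]>70)&(np.hypot(xx-s[0],yy-s[1])<rad)
        m=cv2.morphologyEx(m.astype(np.uint8),cv2.MORPH_OPEN,np.ones((2,2)))
        c=cv2.convexHull(np.argwhere(m)[:,::-1].astype(np.float32));M=cv2.moments(c)
        uv=(M["m10"]/M["m00"],M["m01"]/M["m00"]);r=np.sqrt(M["m00"]/np.pi)
        X=ray(p,uv,z);out[k]=X;print(k,np.round(uv,1),"r px",round(r,1),X.round(4)[:2])
    return out
E
python3 - <<'E'
from meas import *
seed={"red":(.548,.082,.046),"yellow":(.458,.093,.046),"green":(.468,.176,.046),"blue":(.546,.176,.046)}
for n in("top","side"):
    p=read_camera(n);print(n);discs(p,seed)
    # blue head top & bar silhouettes
    for k in("freezing_bar","drain_block","cooler_head"):
        for r in silhouettes(p,k)[:1]:
            cs,_=cv2.findContours(np.array(r["pixels"]).astype(np.uint8),cv2.RETR_EXTERNAL,cv2.CHAIN_APPROX_NONE)
            c=max(cs,key=cv2.contourArea);q=cv2.minAreaRect(c)
            b=cv2.boxPoints(q);z=.051 if k=="cooler_head" else .03
            print(k,round(r["p"],2),[ray(p,x,z)[:2].round(3).tolist() for x in b],ray(p,q[0],z)[:2].round(4))
    if n=="top": save(p,"bar1.png",(210,205,360,260),5); save(p,"block1.png",(95,150,215,250),5)
    else: save(p,"bars1.png",(250,150,330,310),4)
E
```

```text
top
red [167.8 196.2] r px 9.1 [0.5419 0.0802]
yellow [163.7 226.3] r px 7.7 [0.4576 0.0871]
green [137.8 225.3] r px 2.5 [0.4591 0.1585]
blue [138.7 193.2] r px 4.7 [0.549  0.1618]
freezing_bar 0.64 [[0.443, -0.099], [0.492, -0.105], [0.455, -0.372], [0.406, -0.364]] [ 0.4491 -0.2351]
drain_block 0.62 [[0.437, 0.209], [0.586, 0.2], [0.568, 0.044], [0.419, 0.056]] [0.5018 0.1274]
cooler_head 0.78 [[0.405, -0.359], [0.455, -0.367], [0.449, -0.415], [0.399, -0.407]] [ 0.4269 -0.3872]
side
red [270.4 261.9] r px 6.7 [0.5443 0.1031]
yellow [302.6 259.2] r px 7.1 [0.4586 0.1015]Traceback (most recent call last):
  File "<stdin>", line 4, in <module>
  File "meas.py", line 12, in discs
    uv=(M["m10"]/M["m00"],M["m01"]/M["m00"]);r=np.sqrt(M["m00"]/np.pi)
        ~~~~~~~~^~~~~~~~~
ZeroDivisionError: float division by zero
```

View pics/bar1.png

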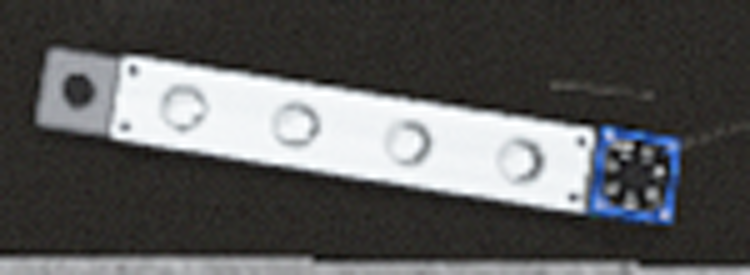

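View pics/block1.png

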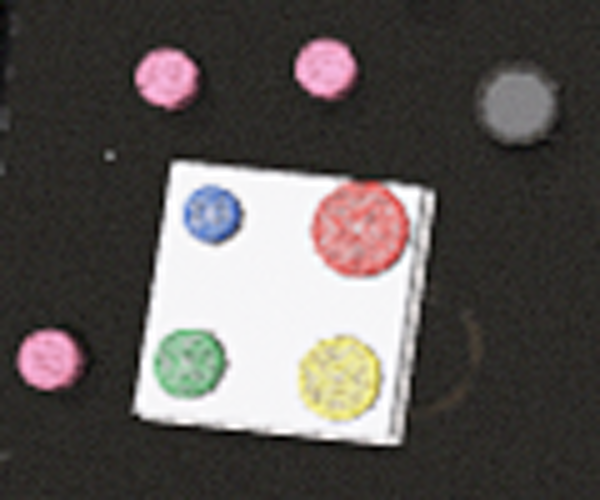

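The crops confirm the choice. Red, yellow, green and blue stand in the block and the pink ones stand outside it. The bar's sockets in the top view are near (246.8,226.4), (269.2,230), (291.6,233.6) and (314.2,237).

Run:
```python
from h import *
p=read_camera("top");o=-.4
for k,u in {"R":(361,229),"Y":(340,378),"G":(190,364),"B":(212,214)}.items(): print(k,ray(p,(95+u[0]/5+o,150+u[1]/5+o),.046).round(4)[:2])
blk=[(175,160),(430,187),(400,443),(137,412)]
for u in blk: print("blk",ray(p,(95+u[0]/5+o,150+u[1]/5+o),.03).round(4)[:2])
for u in [(184,107),(296,125),(408,143),(521,160)]: print("sock",ray(p,(210+u[0]/5+o,205+u[1]/5+o),.03).round(4)[:2])
p=read_camera("side");save(p,"sb.png",(240,140,340,310),4.5/1.3)
```

```text
R [0.5443 0.0832]
Y [0.4607 0.0904]
G [0.4669 0.1734]
B [0.5512 0.1668]
blk [0.5847 0.1942]
blk [0.5718 0.0485]
blk [0.4264 0.0584]
blk [0.4411 0.2055]
sock [ 0.464  -0.1411]
sock [ 0.4549 -0.2042]
sock [ 0.4459 -0.2673]
sock [ 0.4375 -0.3308]
```

View pics/sb.png

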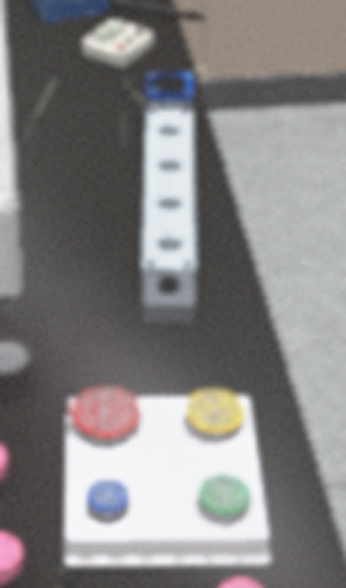

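Run:
```python
from h import *
p=read_camera("side");s=4.5/1.3
for k,u,z in [("R",(106,411),.046),("Y",(215,411),.046),("G",(223,495),.046),("B",(107,496),.046)]+[("s",(169,y),.03) for y in(243,203,165,130)]:
    print(k,ray(p,(240+u[0]/s-.35,140+u[1]/s-.35),z).round(4)[:2])
from scipy.spatial.transform import Rotation as Ro
q=observe()["tool_rot"];print(Ro.from_quat(np.roll(q,-1)).as_matrix().round(3))
```

```text
R [0.5434 0.0901]
Y [0.4602 0.0983]
G [0.4686 0.1821]
B [0.5513 0.175 ]
s [ 0.4627 -0.1347]
s [ 0.454  -0.1966]
s [ 0.445  -0.2603]
s [ 0.4361 -0.3239]
[[-0.969  0.245 -0.   ]
 [ 0.245  0.969  0.   ]
 [ 0.     0.    -1.   ]]
```

```bash
cat > plan.py <<'E'
from h import *
from scipy.spatial.transform import Rotation as Ro, Slerp
import sys
P={"R":(.544,.0865),"Y":(.4605,.0945),"G":(.468,.178),"B":(.551,.171),"1":(.463,-.138),"2":(.4545,-.2005),"3":(.4455,-.264),"4":(.437,-.3275)}
yaw=-.11
def plan(name,z,step=3.5):
    o=observe();p=np.array(o["position"]);r=Ro.from_quat(np.roll(o["tool_rot"],-1))
    y=np.array([np.cos(yaw),np.sin(yaw),0]);zz=np.array([0,0,-1.]);x=np.cross(y,zz)
    g=Ro.from_matrix(np.c_[x,y,zz]);t=np.array([*P[name],z])
    rv=(r.inv()*g).as_rotvec();n=int(max(np.ceil(np.linalg.norm(t-p)*100/step),np.ceil(np.linalg.norm(rv)/.115),1))
    print("pos",p.round(4),"total tool cm",(r.inv().apply(t-p)*100).round(2),"rotvec",rv.round(3),"force",np.round(o["force"],1),"w",round(o["gripper_width"],3),"t",round(o["t"],2))
    S=Slerp([0,1],Ro.concatenate([r,g]))(np.linspace(0,1,n+1))
    if n>1 and np.linalg.norm(rv)>.05:
        for i in range(n): print((S[i].inv().apply((t-p)/n)*100).round(1).tolist(),(S[i].inv()*S[i+1]).as_rotvec().round(3).tolist())
if __name__=="__main__": plan(sys.argv[1],float(sys.argv[2]))
E
python3 plan.py R 0.15
```

```text
pos [0.1594 0.6302 0.2563] total tool cm [-50.62 -43.27  10.63] rotvec [-0.    -0.     1.433] force [-0.2 -0.4 -0.7] w 1.0 t 1.5
[-2.5, -2.2, 0.5] [-0.0, -0.0, 0.072]
[-2.7, -2.0, 0.5] [-0.0, -0.0, 0.072]
[-2.8, -1.8, 0.5] [-0.0, -0.0, 0.072]
[-2.9, -1.6, 0.5] [-0.0, -0.0, 0.072]
[-3.0, -1.4, 0.5] [-0.0, -0.0, 0.072]
[-3.1, -1.1, 0.5] [-0.0, -0.0, 0.072]
[-3.2, -0.9, 0.5] [-0.0, -0.0, 0.072]
[-3.3, -0.7, 0.5] [-0.0, -0.0, 0.072]
[-3.3, -0.4, 0.5] [-0.0, -0.0, 0.072]
[-3.3, -0.2, 0.5] [-0.0, -0.0, 0.072]
[-3.3, 0.0, 0.5] [-0.0, -0.0, 0.072]
[-3.3, 0.3, 0.5] [-0.0, -0.0, 0.072]
[-3.3, 0.5, 0.5] [-0.0, -0.0, 0.072]
[-3.2, 0.7, 0.5] [-0.0, -0.0, 0.072]
[-3.2, 1.0, 0.5] [-0.0, -0.0, 0.072]
[-3.1, 1.2, 0.5] [-0.0, -0.0, 0.072]
[-3.0, 1.4, 0.5] [-0.0, -0.0, 0.072]
[-2.9, 1.6, 0.5] [-0.0, -0.0, 0.072]
[-2.8, 1.8, 0.5] [-0.0, -0.0, 0.072]
[-2.6, 2.0, 0.5] [-0.0, -0.0, 0.072]
```

>>> move_arm(
  increments=[
    [-2.5,-2.2,0,0,0,0.07,1],
    [-2.7,-2.0,0,0,0,0.07,1],
    [-2.8,-1.8,0,0,0,0.07,1],
    [-2.9,-1.6,0,0,0,0.07,1],
    [-3.0,-1.4,0,0,0,0.07,1],
    [-3.1,-1.1,0,0,0,0.07,1],
    [-3.2,-0.9,0,0,0,0.07,1],
    [-3.3,-0.7,0,0,0,0.07,1],
  ],
)

```text
t: 2.17
position: [0.3134, 0.4072, 0.256]
tool_rot: [-0.0, 0.4, 0.917, 0.002]
force: [0.8, 0.0, 0.1]
gripper_width: 0.999
```

>>> move_arm(
  increments=[
    [-3.3,-0.4,0,0,0,0.07,1],
    [-3.3,-0.2,0,0,0,0.07,1],
    [-3.3,0,0,0,0,0.07,1],
    [-3.3,0.3,0,0,0,0.07,1],
    [-3.3,0.5,0.5,0,0,0.07,0.85],
    [-3.2,0.7,0.5,0,0,0.07,0.85],
    [-3.2,1.0,1,0,0,0.07,0.85],
    [-3.1,1.2,1,0,0,0.07,0.85],
  ],
)

```text
t: 2.83
position: [0.4727, 0.1784, 0.2299]
tool_rot: [0.003, 0.648, 0.761, 0.007]
force: [1.4, 0.5, -0.3]
gripper_width: 0.854
```

```bash
python3 plan.py R 0.12
```

```text
pos [0.4727 0.1784 0.2299] total tool cm [-10.26   5.43  11.01] rotvec [ 0.013 -0.007  0.27 ] force [ 1.4  0.5 -0.3] w 0.854 t 2.83
[-2.1, 1.1, 2.2] [0.003, -0.001, 0.054]
[-2.0, 1.2, 2.2] [0.003, -0.001, 0.054]
[-1.9, 1.3, 2.2] [0.003, -0.001, 0.054]
[-1.8, 1.4, 2.2] [0.003, -0.001, 0.054]
[-1.8, 1.5, 2.2] [0.003, -0.001, 0.054]
```

>>> move_arm(
  increments=[
    [-2.1,1.1,2.2,0.003,0,0.054,0.85],
    [-2.0,1.2,2.2,0.003,0,0.054,0.85],
    [-1.9,1.3,2.2,0.003,0,0.054,0.85],
    [-1.8,1.4,2.2,0.003,0,0.054,0.85],
    [-1.8,1.5,2.2,0,0,0.054,0.85],
    [0,0,0,0,0,0,0.85],
  ],
)

```text
t: 3.33
position: [0.5504, 0.0754, 0.1174]
tool_rot: [0.0, 0.753, 0.658, 0.005]
force: [-1.4, 0.0, -0.3]
gripper_width: 0.852
```

```bash
python3 plan.py R 0.063
```

```text
pos [0.5504 0.0754 0.1174] total tool cm [ 0.98 -0.82  5.44] rotvec [ 0.007 -0.007 -0.024] force [-1.4  0.  -0.3] w 0.852 t 3.33
```

>>> move_arm(
  increments=[
    [1.0,-0.8,0,0.007,-0.007,-0.024,0.85],
    [0,0,0,0,0,0,0.85],
    [0,0,2.5,0,0,0,0.85],
    [0,0,2.0,0,0,0,0.85],
    [0,0,0.8,0,0,0,0.85],
    [0,0,0,0,0,0,0.85],
  ],
)

```text
t: 3.83
position: [0.5446, 0.0915, 0.0685]
tool_rot: [0.002, 0.741, 0.671, 0.003]
force: [0.8, -0.3, 0.0]
gripper_width: 0.847
```

```bash
python3 plan.py R 0.057
python3 - <<'E'
from h import *
p=read_camera("side");save(p,"s2.png",(210,190,340,310),4.5)
p=read_camera("top");save(p,"t2.png",(95,140,225,250),4.5)
E
```

```text
pos [0.5446 0.0915 0.0685] total tool cm [-0.5  -0.02  1.15] rotvec [ 0.007 -0.001  0.01 ] force [ 0.8 -0.3  0. ] w 0.847 t 3.83
```

View pics/s2.png

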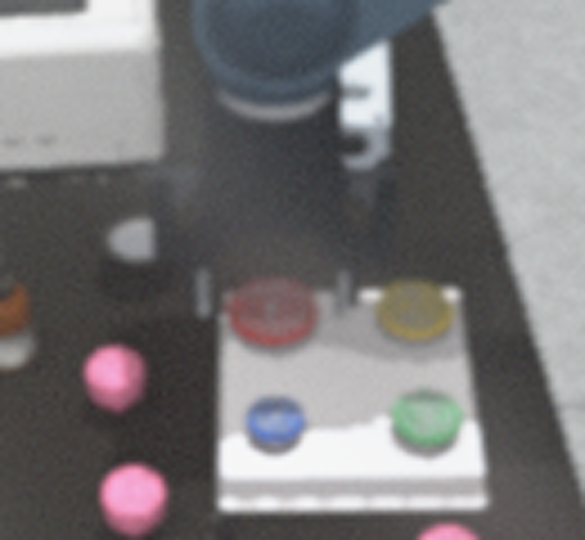

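View pics/t2.png

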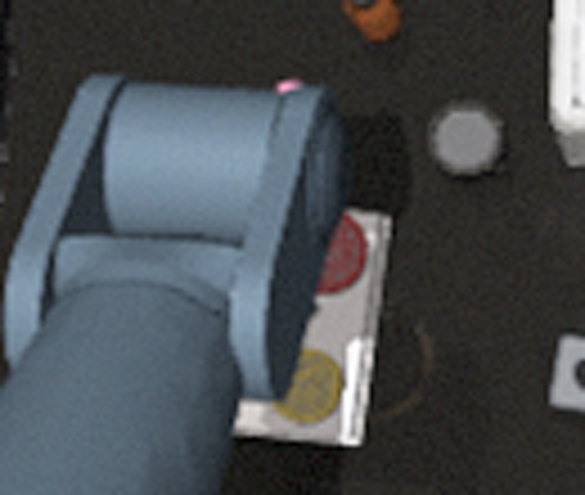

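The side crop shows grey fingertips at about (205,315) and (345,312), either side of the red disc, whose centre is at (272,310). The arm hides most of the block in the top view. Next I project the expected tips to check both the height and the camera.

Run:
```python
from h import *
p=read_camera("side");o=observe();t=np.array(o["position"])
f=lambda X:((proj(p,X)+.4-[210,190])*4.5).round(0)
for s in(1,-1):
  for z in(.0435,.0475,.052): print(s,z,"near",f([t[0]+s*.043,t[1]-s*.005+.011,z]),"far",f([t[0]+s*.043,t[1]-s*.005-.011,z]))
for y in(.083,.0865,.0915): print(y,"disc ctr",f([.544,y,.046]))
```

```text
1 0.0435 near [197. 326.] far [194. 300.]
1 0.0475 near [196. 321.] far [194. 295.]
1 0.052 near [196. 316.] far [194. 290.]
-1 0.0435 near [344. 328.] far [339. 302.]
-1 0.0475 near [344. 323.] far [339. 297.]
-1 0.052 near [344. 318.] far [339. 291.]
0.083 disc ctr [271. 301.]
0.0865 disc ctr [271. 305.]
0.0915 disc ctr [272. 311.]
```

>>> move_arm(
  increments=[
    [-0.4,0,1.0,0.007,0,0.01,0.85],
    [0,0,0.5,0,0,0,0.85],
    [0,0,0,0,0,0,0.85],
  ],
  grip_force=40,
)

```text
t: 4.23
position: [0.5484, 0.0869, 0.058]
tool_rot: [0.003, 0.745, 0.667, 0.004]
force: [-0.0, -0.3, 0.6]
gripper_width: 0.844
```

```bash
python3 plan.py R 0.053
```

```text
pos [0.5484 0.0869 0.058 ] total tool cm [-0.09 -0.43  0.49] rotvec [ 0.01  -0.001 -0.001] force [-0.  -0.3  0.6] w 0.844 t 4.23
```

>>> move_arm(
  increments=[
    [0,-0.4,0.5,0.01,0,0,0.85],
    [0,0,0,0,0,0,0.85],
  ],
)

```text
t: 4.4
position: [0.5444, 0.087, 0.0527]
tool_rot: [-0.001, 0.745, 0.667, 0.0]
force: [-0.0, 0.7, -0.5]
gripper_width: 0.853
```

```bash
python3 plan.py R 0.053;python3 plan.py R 0.053
```

```text
pos [0.5444 0.087  0.0527] total tool cm [-0.06 -0.04 -0.03] rotvec [-0.    -0.001 -0.001] force [-0.   0.7 -0.5] w 0.853 t 4.4
pos [0.5444 0.087  0.0527] total tool cm [-0.06 -0.04 -0.03] rotvec [-0.    -0.001 -0.001] force [-0.   0.7 -0.5] w 0.853 t 4.4
```

Good pose; close.

>>> move_arm(
  increments=[
    [0,0,0,0,0,0,0.55],
    [0,0,0,0,0,0,0.5],
    [0,0,0,0,0,0,0.5],
    [0,0,0,0,0,0,0.5],
    [0,0,0,0,0,0,0.5],
  ],
  grip_force=40,
)

```text
t: 4.82
position: [0.5444, 0.0869, 0.0528]
tool_rot: [-0.001, 0.745, 0.667, 0.0]
force: [-0.1, 0.3, -0.2]
gripper_width: 0.615
```

>>> move_arm(
  increments=[
    [0,0,-1.0,0,0,0,0.5],
    [0,0,-2.0,0,0,0,0.5],
    [0,0,-3.0,0,0,0,0.5],
    [0,0,-1.5,0,0,0,0.5],
    [0,0,0,0,0,0,0.5],
  ],
)

```text
t: 5.23
position: [0.5426, 0.0869, 0.1306]
tool_rot: [-0.003, 0.745, 0.667, -0.002]
force: [1.6, 0.3, -1.6]
gripper_width: 0.613
```

```bash
python3 plan.py 4 0.12
python3 - <<'E'
from h import *
p=read_camera("side");save(p,"s3.png",(210,170,340,300),4.5)
E
```

```text
pos [0.5426 0.0869 0.1306] total tool cm [-42.36  -5.87   1.05] rotvec [-0.006 -0.001 -0.001] force [ 1.6  0.3 -1.6] w 0.613 t 5.23
```

View pics/s3.png

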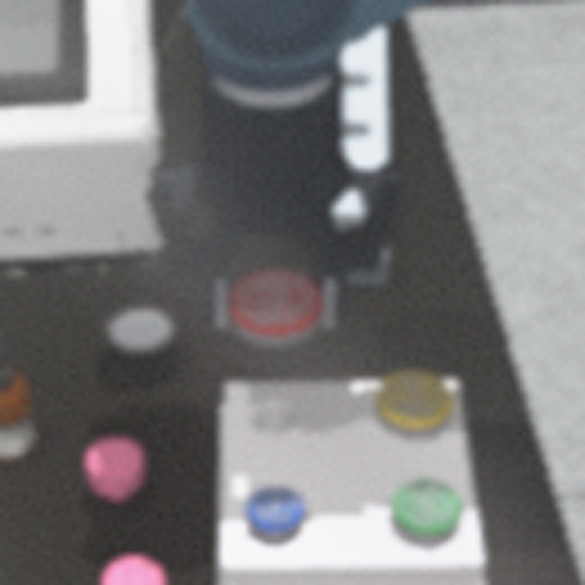

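The red disc is held and level between the pads, centred at (275,303). Next I carry it to socket 4.

>>> move_arm(
  increments=[
    [-2.0,-0.3,0,0,0,0,0.5],
    [-3.5,-0.5,0,0,0,0,0.5],
    [-3.5,-0.5,0,0,0,0,0.5],
    [-3.5,-0.5,0,0,0,0,0.5],
    [-3.5,-0.5,0,0,0,0,0.5],
    [-3.5,-0.5,0,0,0,0,0.5],
    [-3.5,-0.5,0,0,0,0,0.5],
    [-3.5,-0.5,0,0,0,0,0.5],
  ],
)

```text
t: 5.95
position: [0.4698, -0.1749, 0.1222]
tool_rot: [-0.008, 0.741, 0.671, -0.003]
force: [0.5, -1.0, -1.2]
gripper_width: 0.612
```

```bash
python3 plan.py 4 0.12
```

```text
pos [ 0.4698 -0.1749  0.1222] total tool cm [-15.51  -1.76   0.15] rotvec [-0.015 -0.006  0.012] force [ 0.5 -1.  -1.2] w 0.612 t 5.95
```

>>> move_arm(
  increments=[
    [-3.5,-0.4,0,-0.01,0,0.01,0.5],
    [-3.5,-0.4,0,0,0,0,0.5],
    [-3.5,-0.4,0,0,0,0,0.5],
    [-2.5,-0.3,0,0,0,0,0.5],
    [-1.5,-0.2,0,0,0,0,0.5],
    [0,0,0,0,0,0,0.5],
  ],
)

```text
t: 6.45
position: [0.4291, -0.3274, 0.1143]
tool_rot: [-0.008, 0.747, 0.664, -0.0]
force: [-0.4, -0.1, -1.8]
gripper_width: 0.609
```

```bash
python3 plan.py 4 0.08
```

```text
pos [ 0.4291 -0.3274  0.1143] total tool cm [0.05 0.83 3.42] rotvec [-0.013 -0.01  -0.007] force [-0.4 -0.1 -1.8] w 0.609 t 6.45
```

>>> move_arm(
  increments=[
    [0,0.8,1.0,-0.013,-0.01,-0.007,0.5],
    [0,0,2.2,0,0,0,0.5],
    [0,0,0,0,0,0,0.5],
  ],
)

```text
t: 6.7
position: [0.4357, -0.3275, 0.079]
tool_rot: [-0.001, 0.746, 0.666, 0.001]
force: [-1.3, 0.7, -1.0]
gripper_width: 0.617
```

```bash
python3 plan.py 4 0.053;python3 - <<'E'
from h import *
p=read_camera("side");save(p,"s4.png",(240,140,340,230),6)
E
```

```text
pos [ 0.4357 -0.3275  0.079 ] total tool cm [0.01 0.13 2.6 ] rotvec [-0.001 -0.003 -0.003] force [-1.3  0.7 -1. ] w 0.617 t 6.7
```

View pics/s4.png

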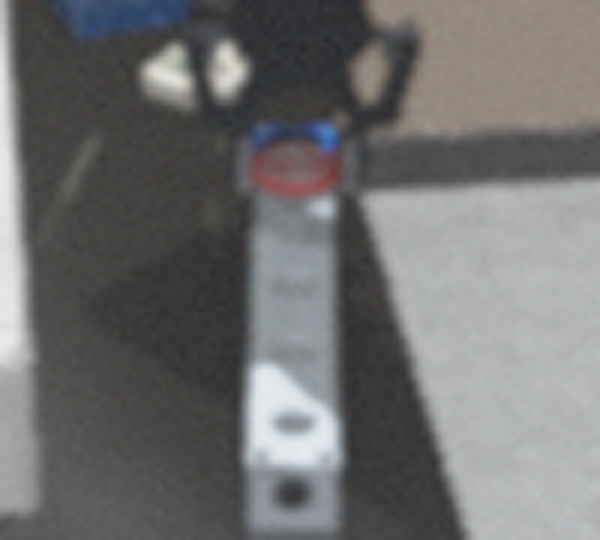

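The disc at (295,165) lines up across the bar, in front of the blue head. Next I lower it in.

>>> move_arm(
  increments=[
    [0,0.1,1.0,0,0,0,0.5],
    [0,0,0.7,0,0,0,0.5],
    [0,0,0.6,0,0,0,0.5],
    [0,0,0,0,0,0,0.5],
  ],
)

```text
t: 7.08
position: [0.439, -0.327, 0.0575]
tool_rot: [0.001, 0.745, 0.667, 0.001]
force: [-0.3, 1.1, -1.3]
gripper_width: 0.616
```

```bash
python3 plan.py 4 0.053
```

```text
pos [ 0.439  -0.327   0.0575] total tool cm [-0.07 -0.19  0.45] rotvec [ 0.002 -0.    -0.001] force [-0.3  1.1 -1.3] w 0.616 t 7.08
```

>>> move_arm(
  increments=[
    [0,-0.1,0.3,0,0,0,0.5],
    [0,0,0,0,0,0,0.5],
    [0,0,0.1,0,0,0,0.5],
    [0,0,0,0,0,0,0.5],
  ],
)

```text
t: 7.42
position: [0.4384, -0.3269, 0.0537]
tool_rot: [0.001, 0.745, 0.667, 0.001]
force: [0.4, -0.5, -1.0]
gripper_width: 0.614
```

>>> move_arm(
  increments=[
    [0,0,0,0,0,0,0.7],
    [0,0,0,0,0,0,0.8],
    [0,0,0,0,0,0,0.85],
    [0,0,0,0,0,0,0.85],
    [0,0,-1.5,0,0,0,0.85],
    [0,0,-3.0,0,0,0,0.8],
    [0,0,-3.0,0,0,0,0.75],
    [0,0,0,0,0,0,0.75],
  ],
)

```text
t: 8.08
position: [0.438, -0.3271, 0.1317]
tool_rot: [0.001, 0.745, 0.667, 0.001]
force: [0.8, -0.6, 0.0]
gripper_width: 0.753
```

```bash
python3 plan.py Y 0.12
```

```text
pos [ 0.438  -0.3271  0.1317] total tool cm [42.15 -2.42  1.18] rotvec [ 0.002 -0.    -0.001] force [ 0.8 -0.6  0. ] w 0.753 t 8.08
```

>>> move_arm(
  increments=[
    [2.5,-0.1,0,0,0,0,0.75],
    [3.5,-0.2,0,0,0,0,0.75],
    [3.5,-0.2,0,0,0,0,0.75],
    [3.5,-0.2,0,0,0,0,0.75],
    [3.5,-0.2,0,0,0,0,0.75],
    [3.5,-0.2,0,0,0,0,0.75],
    [3.5,-0.2,0,0,0,0,0.75],
    [3.5,-0.2,0,0,0,0,0.75],
  ],
)

```text
t: 8.75
position: [0.4561, -0.0555, 0.1339]
tool_rot: [0.008, 0.749, 0.662, 0.001]
force: [0.6, -0.2, 0.2]
gripper_width: 0.755
```

```bash
python3 plan.py Y 0.12
python3 - <<'E'
from h import *
p=read_camera("top");save(p,"t5.png",(210,205,360,260),5)
E
```

```text
pos [ 0.4561 -0.0555  0.1339] total tool cm [14.95 -1.43  1.25] rotvec [ 0.014  0.009 -0.014] force [ 0.6 -0.2  0.2] w 0.755 t 8.75
```

View pics/t5.png

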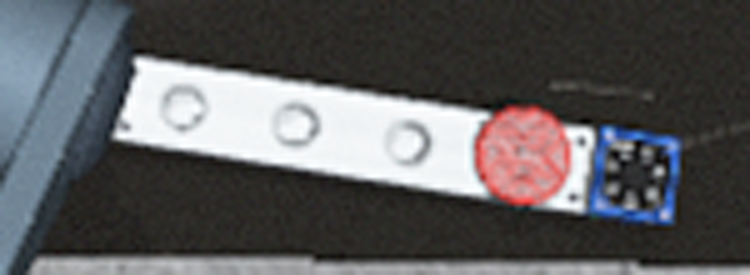

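The red chuck is in the socket next to the cooler, with its disc at crop (523,155). Next, yellow.

>>> move_arm(
  increments=[
    [3.5,-0.4,0,0.014,0.009,-0.014,0.75],
    [3.5,-0.4,0,0,0,0,0.75],
    [3.0,-0.3,0.5,0,0,0,0.75],
    [2.5,-0.2,0.5,0,0,0,0.75],
    [1.5,-0.1,0.5,0,0,0,0.75],
    [0,0,0,0,0,0,0.75],
  ],
)

```text
t: 9.3
position: [0.4562, 0.0985, 0.118]
tool_rot: [-0.001, 0.742, 0.67, 0.002]
force: [0.2, -0.3, 0.6]
gripper_width: 0.749
```

```bash
python3 plan.py Y 0.053
```

```text
pos [0.4562 0.0985 0.118 ] total tool cm [-0.38  0.46  6.5 ] rotvec [ 0.001 -0.004  0.009] force [ 0.2 -0.3  0.6] w 0.749 t 9.3
```

>>> move_arm(
  increments=[
    [-0.4,0.5,0,0,-0.004,0.009,0.75],
    [0,0,0,0,0,0,0.75],
    [0,0,2.5,0,0,0,0.75],
    [0,0,2.0,0,0,0,0.75],
    [0,0,1.0,0,0,0,0.75],
    [0,0,0,0,0,0,0.75],
  ],
)

```text
t: 9.8
position: [0.4648, 0.0894, 0.0634]
tool_rot: [0.003, 0.747, 0.665, 0.002]
force: [-0.2, 0.0, 0.3]
gripper_width: 0.749
```

```bash
python3 plan.py Y 0.054
```

```text
pos [0.4648 0.0894 0.0634] total tool cm [ 0.45 -0.49  0.93] rotvec [ 0.007  0.001 -0.005] force [-0.2  0.   0.3] w 0.749 t 9.8
```

>>> move_arm(
  increments=[
    [0.4,-0.4,0.7,0.007,0,-0.005,0.75],
    [0,0,0,0,0,0,0.75],
    [0,0,0,0,0,0,0.75],
  ],
)

```text
t: 10.05
position: [0.4622, 0.0925, 0.057]
tool_rot: [0.001, 0.746, 0.666, -0.0]
force: [-0.5, 0.8, 0.0]
gripper_width: 0.75
```

```bash
python3 plan.py Y 0.054
```

```text
pos [0.4622 0.0925 0.057 ] total tool cm [ 0.18 -0.19  0.3 ] rotvec [ 0.001  0.001 -0.002] force [-0.5  0.8  0. ] w 0.75 t 10.05
```

>>> move_arm(
  increments=[
    [0.2,-0.2,0.3,0,0,0,0.75],
    [0,0,0,0,0,0,0.75],
    [0,0,0,0,0,0,0.5],
    [0,0,0,0,0,0,0.42],
    [0,0,0,0,0,0,0.42],
    [0,0,0,0,0,0,0.42],
    [0,0,0,0,0,0,0.42],
    [0,0,0,0,0,0,0.42],
  ],
  grip_force=40,
)

```text
t: 10.72
position: [0.4621, 0.0952, 0.0565]
tool_rot: [0.003, 0.745, 0.667, 0.002]
force: [0.9, -0.1, -2.1]
gripper_width: 0.517
```

>>> move_arm(
  increments=[
    [0,0,-1.0,0,0,0,0.42],
    [0,0,-2.0,0,0,0,0.42],
    [0,0,-3.0,0,0,0,0.42],
    [0,0,-1.5,0,0,0,0.42],
    [0,0,0,0,0,0,0.42],
    [0,0,0,0,0,0,0.42],
  ],
)

```text
t: 11.22
position: [0.4601, 0.0953, 0.1354]
tool_rot: [0.001, 0.745, 0.667, 0.0]
force: [-0.1, 0.1, -1.5]
gripper_width: 0.519
```

```bash
python3 plan.py 3 0.13
```

```text
pos [0.4601 0.0953 0.1354] total tool cm [-35.87   2.56   0.59] rotvec [ 0.002  0.001 -0.002] force [-0.1  0.1 -1.5] w 0.519 t 11.22
```

>>> move_arm(
  increments=[
    [-2.0,0.2,0,0,0,0,0.42],
    [-3.5,0.25,0,0,0,0,0.42],
    [-3.5,0.25,0,0,0,0,0.42],
    [-3.5,0.25,0,0,0,0,0.42],
    [-3.5,0.25,0,0,0,0,0.42],
    [-3.5,0.25,0,0,0,0,0.42],
    [-3.5,0.25,0,0,0,0,0.42],
    [-3.5,0.25,0,0,0,0,0.42],
  ],
)

```text
t: 11.88
position: [0.4459, -0.1737, 0.128]
tool_rot: [-0.004, 0.741, 0.671, -0.001]
force: [0.8, -0.8, -1.5]
gripper_width: 0.52
```

```bash
python3 plan.py 3 0.12
```

```text
pos [ 0.4459 -0.1737  0.128 ] total tool cm [-8.99  0.86  0.76] rotvec [-0.007 -0.004  0.011] force [ 0.8 -0.8 -1.5] w 0.52 t 11.88
```

>>> move_arm(
  increments=[
    [-3.0,0.3,0,-0.007,0,0.011,0.42],
    [-3.0,0.3,0,0,0,0,0.42],
    [-2.0,0.2,1,0,0,0,0.42],
    [-0.8,0,1,0,0,0,0.42],
    [0,0,1,0,0,0,0.42],
    [0,0,0,0,0,0,0.42],
    [0,0,0,0,0,0,0.42],
  ],
)

```text
t: 12.47
position: [0.4392, -0.2709, 0.089]
tool_rot: [-0.006, 0.749, 0.663, 0.001]
force: [-0.8, 0.4, -1.0]
gripper_width: 0.516
```

```bash
python3 plan.py 3 0.08
```

```text
pos [ 0.4392 -0.2709  0.089 ] total tool cm [0.76 0.55 0.9 ] rotvec [-0.008 -0.009 -0.012] force [-0.8  0.4 -1. ] w 0.516 t 12.47
```

>>> move_arm(
  increments=[
    [0.7,0.5,0.3,-0.008,-0.009,-0.012,0.42],
    [0,0,0,0,0,0,0.42],
    [0,0,0,0,0,0,0.42],
  ],
)

```text
t: 12.72
position: [0.4453, -0.261, 0.085]
tool_rot: [-0.001, 0.743, 0.669, 0.0]
force: [1.6, -0.4, -1.4]
gripper_width: 0.52
```

```bash
python3 plan.py 3 0.08
```

```text
pos [ 0.4453 -0.261   0.085 ] total tool cm [-0.3   0.05  0.5 ] rotvec [-0.001 -0.001  0.004] force [ 1.6 -0.4 -1.4] w 0.52 t 12.72
```

>>> move_arm(
  increments=[
    [-0.3,0,0.8,0,0,0,0.42],
    [0,0,0,0,0,0,0.42],
    [0,0,0.8,0,0,0,0.42],
    [0,0,0.5,0,0,0,0.42],
    [0,0,0.5,0,0,0,0.42],
    [0,0,0,0,0,0,0.42],
    [0,0,0,0,0,0,0.42],
  ],
)

```text
t: 13.3
position: [0.4459, -0.2628, 0.0571]
tool_rot: [0.0, 0.742, 0.67, 0.0]
force: [-0.3, 0.5, -0.7]
gripper_width: 0.519
```

```bash
python3 plan.py 3 0.057
```

```text
pos [ 0.4459 -0.2628  0.0571] total tool cm [-0.12 -0.03  0.01] rotvec [0.001 0.    0.008] force [-0.3  0.5 -0.7] w 0.519 t 13.3
```

>>> move_arm(
  increments=[
    [0,0,0,0,0,0,0.6],
    [0,0,0,0,0,0,0.7],
    [0,0,0,0,0,0,0.75],
    [0,0,0,0,0,0,0.75],
    [0,0,-1.5,0,0,0,0.75],
    [0,0,-3.0,0,0,0,0.7],
    [0,0,-3.0,0,0,0,0.68],
    [0,0,0,0,0,0,0.68],
  ],
)

```text
t: 13.97
position: [0.4455, -0.263, 0.1347]
tool_rot: [-0.001, 0.743, 0.67, 0.0]
force: [1.1, -1.7, 1.8]
gripper_width: 0.679
```

```bash
python3 plan.py G 0.12
```

```text
pos [ 0.4455 -0.263   0.1347] total tool cm [44.1  -2.3   1.52] rotvec [-0.001 -0.001  0.007] force [ 1.1 -1.7  1.8] w 0.679 t 13.97
```

>>> move_arm(
  increments=[
    [2.5,-0.1,0,0,0,0,0.68],
    [3.5,-0.2,0,0,0,0,0.68],
    [3.5,-0.2,0,0,0,0,0.68],
    [3.5,-0.2,0,0,0,0,0.68],
    [3.5,-0.2,0,0,0,0,0.68],
    [3.5,-0.2,0,0,0,0,0.68],
    [3.5,-0.2,0,0,0,0,0.68],
    [3.5,-0.2,0,0,0,0,0.68],
  ],
)

```text
t: 14.63
position: [0.4626, 0.0092, 0.1383]
tool_rot: [0.007, 0.747, 0.665, 0.002]
force: [1.0, 0.3, 0.0]
gripper_width: 0.682
```

>>> move_arm(
  increments=[
    [3.5,-0.2,0,0,0,0,0.68],
    [3.5,-0.2,0,0,0,0,0.68],
    [3.5,-0.2,0,0,0,0,0.68],
    [2.5,-0.1,0,0,0,0,0.68],
    [0,0,0,0,0,0,0.68],
  ],
)

```text
t: 15.05
position: [0.4697, 0.1506, 0.1374]
tool_rot: [0.008, 0.745, 0.667, 0.003]
force: [-0.4, -0.2, 0.6]
gripper_width: 0.679
```

```bash
python3 plan.py G 0.12
```

```text
pos [0.4697 0.1506 0.1374] total tool cm [ 2.72 -0.5   1.72] rotvec [ 0.017  0.006 -0.001] force [-0.4 -0.2  0.6] w 0.679 t 15.05
```

>>> move_arm(
  increments=[
    [2.0,-0.4,1,0.017,0.006,0,0.68],
    [0.7,0,1,0,0,0,0.68],
    [0,0,1.5,0,0,0,0.68],
    [0,0,1.5,0,0,0,0.68],
    [0,0,0,0,0,0,0.68],
    [0,0,0,0,0,0,0.68],
  ],
)

```text
t: 15.55
position: [0.4696, 0.1783, 0.0847]
tool_rot: [0.001, 0.744, 0.668, 0.0]
force: [0.4, -0.6, 0.7]
gripper_width: 0.676
```

```bash
python3 plan.py G 0.055
```

```text
pos [0.4696 0.1783 0.0847] total tool cm [-0.05 -0.16  2.97] rotvec [0.002 0.001 0.003] force [ 0.4 -0.6  0.7] w 0.676 t 15.55
```

>>> move_arm(
  increments=[
    [0,-0.2,1.2,0,0,0,0.68],
    [0,0,1.0,0,0,0,0.68],
    [0,0,0.5,0,0,0,0.68],
    [0,0,0,0,0,0,0.68],
    [0,0,0,0,0,0,0.68],
  ],
)

```text
t: 15.97
position: [0.4698, 0.1763, 0.0585]
tool_rot: [0.003, 0.745, 0.667, 0.002]
force: [0.6, 0.2, -0.3]
gripper_width: 0.677
```

```bash
python3 plan.py G 0.055
```

```text
pos [0.4698 0.1763 0.0585] total tool cm [ 0.15 -0.19  0.35] rotvec [ 0.006  0.001 -0.   ] force [ 0.6  0.2 -0.3] w 0.677 t 15.97
```

>>> move_arm(
  increments=[
    [0.1,-0.2,0.3,0.004,0,0,0.68],
    [0,0,0,0,0,0,0.68],
    [0,0,0,0,0,0,0.5],
    [0,0,0,0,0,0,0.34],
    [0,0,0,0,0,0,0.34],
    [0,0,0,0,0,0,0.34],
    [0,0,0,0,0,0,0.34],
    [0,0,0,0,0,0,0.34],
  ],
)

```text
t: 16.63
position: [0.4696, 0.1779, 0.0577]
tool_rot: [0.002, 0.745, 0.667, 0.002]
force: [0.0, -0.6, -1.6]
gripper_width: 0.434
```

>>> move_arm(
  increments=[
    [0,0,-1.0,0,0,0,0.34],
    [0,0,-2.0,0,0,0,0.34],
    [0,0,-3.0,0,0,0,0.34],
    [0,0,-1.5,0,0,0,0.34],
    [0,0,0,0,0,0,0.34],
    [0,0,0,0,0,0,0.34],
  ],
)

```text
t: 17.13
position: [0.4679, 0.1778, 0.1368]
tool_rot: [0.001, 0.745, 0.667, 0.001]
force: [0.5, 0.1, -0.6]
gripper_width: 0.438
```

```bash
python3 plan.py 2 0.13
```

```text
pos [0.4679 0.1778 0.1368] total tool cm [-37.74   2.82   0.72] rotvec [0.003 0.001 0.   ] force [ 0.5  0.1 -0.6] w 0.438 t 17.13
```

>>> move_arm(
  increments=[
    [-2.0,0.2,0,0,0,0,0.34],
    [-3.5,0.25,0,0,0,0,0.34],
    [-3.5,0.25,0,0,0,0,0.34],
    [-3.5,0.25,0,0,0,0,0.34],
    [-3.5,0.25,0,0,0,0,0.34],
    [-3.5,0.25,0,0,0,0,0.34],
    [-3.5,0.25,0,0,0,0,0.34],
    [-3.5,0.25,0,0,0,0,0.34],
  ],
)

```text
t: 17.8
position: [0.4544, -0.0918, 0.1303]
tool_rot: [-0.003, 0.74, 0.672, -0.001]
force: [-0.1, 0.8, -0.3]
gripper_width: 0.439
```

```bash
python3 plan.py 2 0.12
```

```text
pos [ 0.4544 -0.0918  0.1303] total tool cm [-10.82   1.06   0.99] rotvec [-0.005 -0.003  0.013] force [-0.1  0.8 -0.3] w 0.439 t 17.8
```

>>> move_arm(
  increments=[
    [-3.3,0.4,0,-0.005,0,0.01,0.34],
    [-3.3,0.4,0,0,0,0,0.34],
    [-2.5,0.3,0.5,0,0,0,0.34],
    [-1.0,0.1,1,0,0,0,0.34],
    [0,0,1,0,0,0,0.34],
    [0,0,0,0,0,0,0.34],
    [0,0,0,0,0,0,0.34],
  ],
)

```text
t: 18.38
position: [0.4506, -0.2028, 0.0972]
tool_rot: [-0.005, 0.748, 0.664, -0.0]
force: [-0.1, 0.5, -0.0]
gripper_width: 0.439
```

```bash
python3 plan.py 2 0.08
```

```text
pos [ 0.4506 -0.2028  0.0972] total tool cm [0.27 0.37 1.72] rotvec [-0.009 -0.006 -0.008] force [-0.1  0.5 -0. ] w 0.439 t 18.38
```

>>> move_arm(
  increments=[
    [0.2,0.3,1.3,-0.008,-0.006,-0.008,0.34],
    [0,0,0,0,0,0,0.34],
    [0,0,0,0,0,0,0.34],
  ],
)

```text
t: 18.63
position: [0.4534, -0.1976, 0.0832]
tool_rot: [-0.002, 0.744, 0.669, -0.0]
force: [0.5, 0.2, -0.6]
gripper_width: 0.435
```

```bash
python3 plan.py 2 0.058
```

```text
pos [ 0.4534 -0.1976  0.0832] total tool cm [-0.28  0.14  2.52] rotvec [-0.003 -0.002  0.004] force [ 0.5  0.2 -0.6] w 0.435 t 18.63
```

>>> move_arm(
  increments=[
    [-0.3,0.1,0.8,0,0,0,0.34],
    [0,0,0,0,0,0,0.34],
    [0,0,0.7,0,0,0,0.34],
    [0,0,0.5,0,0,0,0.34],
    [0,0,0.4,0,0,0,0.34],
    [0,0,0,0,0,0,0.34],
    [0,0,0,0,0,0,0.34],
  ],
)

```text
t: 19.22
position: [0.455, -0.1995, 0.0586]
tool_rot: [-0.001, 0.743, 0.67, 0.0]
force: [-0.6, -0.2, -0.2]
gripper_width: 0.438
```

```bash
python3 plan.py 2 0.058
```

```text
pos [ 0.455  -0.1995  0.0586] total tool cm [-0.1  -0.04  0.06] rotvec [-0.001 -0.001  0.007] force [-0.6 -0.2 -0.2] w 0.438 t 19.22
```

>>> move_arm(
  increments=[
    [0,0,0,0,0,0,0.5],
    [0,0,0,0,0,0,0.6],
    [0,0,0,0,0,0,0.68],
    [0,0,0,0,0,0,0.68],
    [0,0,-1.5,0,0,0,0.68],
    [0,0,-3.0,0,0,0,0.65],
    [0,0,-3.0,0,0,0,0.6],
    [0,0,0,0,0,0,0.6],
  ],
)

```text
t: 19.88
position: [0.4544, -0.1995, 0.1356]
tool_rot: [-0.003, 0.743, 0.67, -0.0]
force: [0.6, -2.0, 0.9]
gripper_width: 0.599
```

```bash
python3 plan.py B 0.12
```

```text
pos [ 0.4544 -0.1995  0.1356] total tool cm [37.84  5.78  1.66] rotvec [-0.004 -0.003  0.006] force [ 0.6 -2.   0.9] w 0.599 t 19.88
```

>>> move_arm(
  increments=[
    [2.5,0.4,0,0,0,0,0.6],
    [3.5,0.55,0,0,0,0,0.6],
    [3.5,0.55,0,0,0,0,0.6],
    [3.5,0.55,0,0,0,0,0.6],
    [3.5,0.55,0,0,0,0,0.6],
    [3.5,0.55,0,0,0,0,0.6],
    [3.5,0.55,0,0,0,0,0.6],
    [3.5,0.55,0,0,0,0,0.6],
  ],
)

```text
t: 20.55
position: [0.5301, 0.0678, 0.1392]
tool_rot: [0.004, 0.747, 0.664, 0.001]
force: [0.1, -0.4, 0.0]
gripper_width: 0.602
```

>>> move_arm(
  increments=[
    [3.5,0.5,0,0,0,0,0.6],
    [3.0,0.5,0,0,0,0,0.6],
    [2.5,0.4,0,0,0,0,0.6],
    [1.0,0,0,0,0,0,0.6],
    [0,0,0,0,0,0,0.6],
    [0,0,0,0,0,0,0.6],
  ],
)

```text
t: 21.05
position: [0.5561, 0.1768, 0.1375]
tool_rot: [0.004, 0.744, 0.668, 0.002]
force: [0.6, -0.1, 0.1]
gripper_width: 0.596
```

```bash
python3 plan.py B 0.12
```

```text
pos [0.5561 0.1768 0.1375] total tool cm [-0.62 -0.46  1.75] rotvec [0.008 0.002 0.002] force [ 0.6 -0.1  0.1] w 0.596 t 21.05
```

>>> move_arm(
  increments=[
    [-0.6,-0.4,1.0,0.008,0,0,0.6],
    [0,0,2.0,0,0,0,0.6],
    [0,0,2.0,0,0,0,0.6],
    [0,0,0,0,0,0,0.6],
    [0,0,0,0,0,0,0.6],
  ],
)

```text
t: 21.47
position: [0.5497, 0.1634, 0.0844]
tool_rot: [0.001, 0.747, 0.665, -0.002]
force: [0.1, -0.2, 1.6]
gripper_width: 0.598
```

```bash
python3 plan.py B 0.057
```

```text
pos [0.5497 0.1634 0.0844] total tool cm [0.78 0.05 2.73] rotvec [-0.002  0.004 -0.005] force [ 0.1 -0.2  1.6] w 0.598 t 21.47
```

>>> move_arm(
  increments=[
    [0.7,0,0.5,0,0.004,-0.005,0.6],
    [0,0,0,0,0,0,0.6],
    [0,0,1.0,0,0,0,0.6],
    [0,0,0.8,0,0,0,0.6],
    [0,0,0,0,0,0,0.6],
    [0,0,0,0,0,0,0.6],
  ],
)

```text
t: 21.97
position: [0.5517, 0.1687, 0.0617]
tool_rot: [0.0, 0.746, 0.666, 0.001]
force: [0.7, 0.1, -0.6]
gripper_width: 0.598
```

```bash
python3 plan.py B 0.057
```

```text
pos [0.5517 0.1687 0.0617] total tool cm [ 0.22 -0.1   0.47] rotvec [ 0.001 -0.001 -0.003] force [ 0.7  0.1 -0.6] w 0.598 t 21.97
```

>>> move_arm(
  increments=[
    [0.2,-0.1,0.4,0,0,0,0.6],
    [0,0,0,0,0,0,0.6],
    [0,0,0,0,0,0,0.45],
    [0,0,0,0,0,0,0.26],
    [0,0,0,0,0,0,0.26],
    [0,0,0,0,0,0,0.26],
    [0,0,0,0,0,0,0.26],
    [0,0,0,0,0,0,0.26],
  ],
)

```text
t: 22.63
position: [0.5515, 0.1715, 0.0582]
tool_rot: [0.001, 0.745, 0.667, 0.001]
force: [-0.7, 0.1, -0.0]
gripper_width: 0.356
```

>>> move_arm(
  increments=[
    [0,0,-1.0,0,0,0,0.26],
    [0,0,-2.0,0,0,0,0.26],
    [0,0,-3.0,0,0,0,0.26],
    [0,0,-1.5,0,0,0,0.26],
    [0,0,0,0,0,0,0.26],
    [0,0,0,0,0,0,0.26],
  ],
)

```text
t: 23.13
position: [0.5503, 0.1712, 0.1375]
tool_rot: [-0.0, 0.746, 0.666, 0.0]
force: [-0.5, -0.8, -1.1]
gripper_width: 0.352
```

```bash
python3 plan.py 1 0.13
```

```text
pos [0.5503 0.1712 0.1375] total tool cm [-31.71  -5.22   0.73] rotvec [ 0.    -0.001 -0.002] force [-0.5 -0.8 -1.1] w 0.352 t 23.13
```

>>> move_arm(
  increments=[
    [-2.0,-0.3,0,0,0,0,0.26],
    [-3.5,-0.6,0,0,0,0,0.26],
    [-3.5,-0.6,0,0,0,0,0.26],
    [-3.5,-0.6,0,0,0,0,0.26],
    [-3.5,-0.6,0,0,0,0,0.26],
    [-3.5,-0.6,0,0,0,0,0.26],
    [-3.5,-0.6,0,0,0,0,0.26],
    [-3.0,-0.4,0,0,0,0,0.26],
  ],
)

```text
t: 23.8
position: [0.4735, -0.0861, 0.1308]
tool_rot: [-0.004, 0.742, 0.671, -0.001]
force: [0.1, -0.5, -0.8]
gripper_width: 0.355
```

```bash
python3 plan.py 1 0.12
```

```text
pos [ 0.4735 -0.0861  0.1308] total tool cm [-5.27 -0.52  1.07] rotvec [-0.007 -0.004  0.01 ] force [ 0.1 -0.5 -0.8] w 0.355 t 23.8
```

>>> move_arm(
  increments=[
    [-2.5,-0.2,0,-0.007,0,0.01,0.26],
    [-1.5,-0.1,0.5,0,0,0,0.26],
    [-0.5,0,1.5,0,0,0,0.26],
    [0,0,1.5,0,0,0,0.26],
    [0,0,0,0,0,0,0.26],
    [0,0,0,0,0,0,0.26],
  ],
)

```text
t: 24.3
position: [0.4604, -0.138, 0.09]
tool_rot: [-0.004, 0.749, 0.663, -0.0]
force: [0.9, -0.3, -0.1]
gripper_width: 0.355
```

```bash
python3 plan.py 1 0.08
```

```text
pos [ 0.4604 -0.138   0.09  ] total tool cm [0.03 0.27 1.  ] rotvec [-0.006 -0.005 -0.012] force [ 0.9 -0.3 -0.1] w 0.355 t 24.3
```

>>> move_arm(
  increments=[
    [0,0.3,0.8,-0.006,-0.005,-0.01,0.26],
    [0,0,0,0,0,0,0.26],
    [0,0,0,0,0,0,0.26],
  ],
)

```text
t: 24.55
position: [0.4635, -0.1375, 0.0814]
tool_rot: [-0.0, 0.745, 0.667, -0.0]
force: [0.6, -1.0, -0.5]
gripper_width: 0.353
```

```bash
python3 plan.py 1 0.058
```

```text
pos [ 0.4635 -0.1375  0.0814] total tool cm [-0.06 -0.05  2.34] rotvec [-0.     0.     0.001] force [ 0.6 -1.  -0.5] w 0.353 t 24.55
```

>>> move_arm(
  increments=[
    [0,0,0.8,0,0,0,0.26],
    [0,0,0.7,0,0,0,0.26],
    [0,0,0.5,0,0,0,0.26],
    [0,0,0.3,0,0,0,0.26],
    [0,0,0,0,0,0,0.26],
    [0,0,0,0,0,0,0.26],
  ],
)

```text
t: 25.05
position: [0.4652, -0.1372, 0.0578]
tool_rot: [0.001, 0.744, 0.668, 0.0]
force: [-1.2, 0.5, 4.0]
gripper_width: 0.349
```

```bash
python3 plan.py 1 0.058
```

```text
pos [ 0.4652 -0.1372  0.0578] total tool cm [-0.11 -0.21 -0.02] rotvec [0.003 0.001 0.003] force [-1.2  0.5  4. ] w 0.349 t 25.05
```

Light contact of 4 N: it is seated. Release and retreat.

>>> move_arm(
  increments=[
    [0,0,0,0,0,0,0.45],
    [0,0,0,0,0,0,0.55],
    [0,0,0,0,0,0,0.6],
    [0,0,0,0,0,0,0.6],
    [0,0,-1.5,0,0,0,0.6],
    [0,0,-3.0,0,0,0,0.6],
    [0,0,-3.5,0,0,0,0.6],
    [3.0,0,-3.0,0,0,0,0.6],
  ],
)

```text
t: 25.72
position: [0.4637, -0.1077, 0.1642]
tool_rot: [-0.006, 0.746, 0.666, -0.002]
force: [1.3, 1.0, 0.1]
gripper_width: 0.601
```

>>> move_arm(
  increments=[
    [3.5,0,-1.0,0,0,0,0.6],
    [3.5,0,0,0,0,0,0.6],
    [3.5,0,0,0,0,0,0.6],
    [3.5,0,0,0,0,0,0.6],
    [3.5,0,0,0,0,0,0.6],
    [3.5,0,0,0,0,0,0.6],
    [0,0,0,0,0,0,0.6],
  ],
)

```text
t: 26.3
position: [0.4936, 0.1099, 0.1872]
tool_rot: [0.004, 0.747, 0.665, 0.005]
force: [-0.1, -0.3, -0.5]
gripper_width: 0.605
```

Run:
```python
from h import *
p=read_camera("top");a=np.array(p["pixels"])[205:260,210:360,::-1]
for k,z in {"magnifier_center":.017,"dropper_center":.048,"bench_timer_center":.009}.items(): print(k,[np.round(r["pixel"]).tolist() for r in place_of(p,k)[:2]])
q=read_camera("side");b=np.array(q["pixels"])[140:230,250:330,::-1]
A=cv2.resize(a,None,fx=5,fy=5,interpolation=2);B=cv2.resize(b,(266,300),interpolation=2)
C=np.zeros((580,750,3),np.uint8);C[:275]=A;C[278:578,:266]=B;cv2.imwrite("pics/fin.png",C)
# expected disc-top centres in crop if seated (avg socket estimate, top-only: y-.0035)
for s in [(.464,-.1411),(.4549,-.2042),(.4459,-.2673),(.4375,-.3308)]: print(((proj(p,[*s,.046])+.4-[210,205])*5).round(0))
```

```text
magnifier_center [[203.0, 169.0], [290.0, 233.0]]
dropper_center [[177.0, 140.0]]
bench_timer_center [[391.0, 226.0]]
[184. 104.]
[297. 123.]
[411. 141.]
[526. 158.]
```

View pics/fin.png

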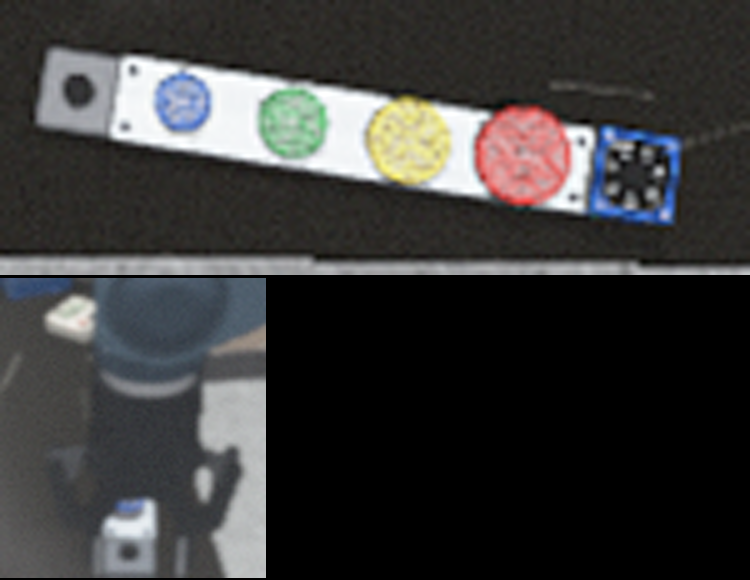

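The top view shows blue, green, yellow and red at crop (183,102), (292,123), (408,140) and (523,155), within about 5 crop pixels (3 mm) of the predicted seated centres. The arm hides the bar in the side view, so I clear it for one height check.

>>> move_arm(
  increments=[
    [2.0,-2.5,-1.5,0,0,0,0.6],
    [2.5,-2.5,-1.5,0,0,0,0.6],
    [3,-2,-1.5,0,0,0,0.6],
    [3.5,-1.5,-1,0,0,0,0.6],
    [3.5,-1,-1,0,0,0,0.6],
    [3.5,-1,0,0,0,0,0.6],
    [3.5,-1,0,0,0,0,0.6],
    [3.5,-1,0,0,0,0,0.6],
  ],
)

```text
t: 27.22
position: [0.4042, 0.3632, 0.2532]
tool_rot: [0.005, 0.76, 0.65, 0.004]
force: [0.8, -1.0, 1.0]
gripper_width: 0.598
```

Run:
```python
from h import *
q=read_camera("side");save(q,"fs.png",(240,140,340,270),4.5)
f=lambda X:((proj(q,X)+.4-[240,140])*4.5).round(0)
for s in [(.4627,-.1347),(.454,-.1966),(.445,-.2603),(.4361,-.3239)]: print("seated",f([*s,.046]),"10mm high",f([*s,.056]))
```

```text
seated [220. 298.] 10mm high [221. 287.]
seated [220. 246.] 10mm high [221. 235.]
seated [220. 197.] 10mm high [221. 186.]
seated [220. 152.] 10mm high [221. 141.]
```

View pics/fs.png

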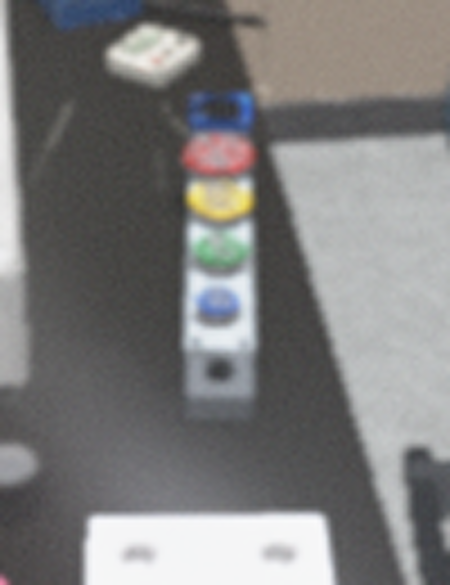

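All four discs sit at the predicted seated height (rows about 152, 199, 248 and 302), level, and the block sockets in view are empty. Handing in.

```bash
python3 -c "
from station import *
print(close_job())"
```

```text
the job is handed in; nothing more can be done
None
```

I moved all four chucks from the drain block to the freezing bar and handed the job in at about 27 s of the 93 s allowed. From the cooler head outwards the order is 54 (red), 46 (yellow), 39 (green), 32 (blue).

- **Seating:** In the final top view the disc centres were within about 3 mm of the predicted seated positions. The final side view showed them level, at the rows expected for seated height. The top-view and side-view position estimates disagreed by about 7 mm in y throughout. I used the mean, and because the offset was the same at the block and the bar it cancelled between pick and place.
- **Release:** The gripper was open and well clear of the chucks, and the last force readings were near zero.
- **Bystanders:** The arm never worked near the magnifier, dropper bottle or timer. The network's final positions for them were within about 5 pixels (roughly 14 mm) of the first ones, which is within the network's scatter. This is only a rough check against the 20 mm limit, and I did not measure them more finely.

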